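# Set the width dial on the shoe stretcher

### The job

Set the shoe stretcher's width: with a fingertip in the notch of the big black dial, push the dial round until its white index line lines up with the long scale line that has the mushroom-headed set pin standing at its end. Then push the clamp lever fully over, away from the robot, to lock the setting. Everything is done by pushing: do not lift the dial off its seat, and leave the loose things lying about where they are.

Things in the scene. Friction and masses are not known exactly. Their poses are not given: they have to be found in the camera images.
- stretcher: the shoe stretcher's bed, fixed: a grey plate 320 x 550 mm, 10 mm thick, on the bench; origin at its underside under the dial's axis, the plate reaching from y = -0.29 to 0.26 m; axes as dial_axis. On its -y side stand a blue casting (55 mm high) and a wooden foot form (114 mm high, y from -0.275 to -0.195 m)
- dial_axis (a point): centre of the dial's top face, on its vertical turning axis; fixed to the bed, whose axes it has: x points to the middle of the scale (roughly away from the robot), y to the lever, z up. The dial is a black disc 180 mm across, 26 mm thick, top 61 mm above the bench. Under it a fixed aluminium scale ring, 256 mm across, top 34 mm above the bench, carries the scale lines on its far side
- dial_index (a point): outer end of the white index line on the dial's top face, 88 mm from the turning axis, turning with the dial; its x axis points outward along the line, z up
- dial_notch (a point): middle of the finger notch, level with the dial's top face, 66 mm from the turning axis, opposite the index line, turning with the dial. A slot cut through the disc from the rim inward: 48 mm wide between parallel walls, closed end 40 mm from the axis, open outward; its floor, the scale ring, is 27 mm below the dial's top. A closed pair of fingers fits in and can push either wall
- dial (a joint): dial angle, rad, positive anticlockwise seen from above; 0 when the index line points along the x axis of dial_axis; stops at -1.5 and 1.5. Held by friction of 0.15 N m (about 2.3 N at the notch), no spring: it stays where it is left
- dial_lift (a joint): how far the dial is raised off its seat, m; 0 when seated; it is sprung down with 6 N besides its weight (5 N) and is to stay seated (under 4 mm)
- set_pin: dark steel set pin with a mushroom head, 22 mm across and 28 mm tall, fixed on the scale ring at the outer end of the target line; origin at its underside centre, 114 mm from the turning axis. The four long scale lines (31 x 4 mm), at -60, -35, 35 and 60 degrees from the x axis of dial_axis, each end in a hole; the pin may be in any of them
- plug0: flat round dark steel blanking plug, 10 mm across and 3 mm high, filling the hole at the outer end of one of the three long scale lines that are not wanted; fixed; origin at its underside centre
- plug1: flat round dark steel blanking plug, 10 mm across and 3 mm high, filling the hole at the outer end of one of the three long scale lines that are not wanted; fixed; origin at its underside centre
- plug2: flat round dark steel blanking plug, 10 mm across and 3 mm high, filling the hole at the outer end of one of the three long scale lines that are not wanted; fixed; origin at its underside centre
- lever (a joint): angle of the clamp lever, rad: 0 as it starts, leaning towards the robot (bed -x); 1.0 fully over, leaning away (bed +x). It turns about an axis parallel to the bed's y and 32 mm above the bench, is held by friction of 0.06 N m (about 1 N at the ball), no spring: it stays where it is left
- lever_tip (a point): centre of the black ball, 26 mm across, at the end of the clamp lever, 70 mm from the lever's pivot on a 10 mm steel rod; 93 mm above the bench at both ends of its swing and 102 mm half-way; it travels 67 mm along the bed's x. Its block is 70 x 50 mm, top 35 mm above the bench
- spool: loose wooden thread spool, 38 mm across, 48 mm tall, standing on the bed; origin at its underside centre; not to be moved
- polish_tin: loose flat polish tin, 64 mm across, 24 mm tall, lying on the bed; origin at its underside centre; not to be moved
- dye_jar: loose small amber jar, 42 mm across, 55 mm tall, standing on the bed; origin at its underside centre; not to be moved
- tin_can: loose open steel can, 74 mm across, 100 mm tall, standing on the bench; origin at its underside centre; not to be moved
- glue_bottle: loose white glue bottle, 60 mm across, 160 mm tall, standing on the bench; origin at its underside centre; not to be moved
- hammer: loose hammer, 260 mm long, lying flat on the bench, origin at mid-length on its underside; not to be moved
- loose_last: loose wooden shoe last, 245 mm long, 76 mm wide, 62 mm tall, lying on the bench; origin at its underside centre; not to be moved
- brush: loose glue brush, 200 mm long, lying flat on the bench, origin at mid-length on its underside; not to be moved

How it is judged:
On the way, in this order (a step that is already met when the one before it is completed fails the run):
1. with the lever still back, the index line is brought to the pinned scale line and the dial rests there (y of set_pin in the frame of dial_index between -0.006 and 0.006 m and x of set_pin in the frame of dial_index above 0 m and velocity of joint dial between -0.08 and 0.08 rad/s and value of joint lever below 0.2 rad), for 0.3 s.
2. the clamp lever is pushed over with the dial still set (y of set_pin in the frame of dial_index between -0.006 and 0.006 m and x of set_pin in the frame of dial_index above 0 m and value of joint lever above 0.85 rad), for 0.2 s.
At the end, for the whole second after the job is handed in: The index line points at the set pin's line (the pin's centre within 6 mm to either side of the index line produced, about 3 degrees), the dial is still and seated, and the lever is over by more than 0.85 of its 1.0 rad (all of step 2 and velocity of joint dial between -0.08 and 0.08 rad/s and value of joint dial_lift below 0.002 m); the robot touches nothing.
It fails at once if the dial is lifted more than 4 mm off its seat (value of joint dial_lift above 0.004 m).
It fails at once if a loose thing is lifted, carried or shoved more than 25 mm (distance of any of spool, polish_tin, dye_jar, tin_can, glue_bottle, hammer, loose_last, brush from where it was at the start of the episode above 0.025 m).
It also fails if it takes over 54 s, if anything falls off the work surface, if the arm or the gripper's body presses on something with over 40 N, if the wrist force passes 120 N, or if a joint passes its speed limit or range.

### The arm

A 6-joint arm with a two-finger parallel gripper is mounted at the origin on the work surface. World frame = base frame: x ahead of the robot, y to its left, z up, the work surface at z = 0. Lengths are in m, angles in rad, forces in N, time in s.
With the tool pointing down it reaches from about 0.375 to 0.9 m from the base axis. Payload 3.1 kg.
Tool frame: the origin (TCP) lies at the very end of the fingers, on their centre line; the grasp point (between the pads) lies 19 mm behind it (manip.hold_point_z is the distance from the TCP to the grasp point, in m); y points along the fingers, z is the direction in which the jaws open and shut, and the axes are right-handed (so a half turn about y gives the same grasp; the last joint's range is limited). The gripper opens to 85 mm and grips with 20 to 120 N. Pads are 22 mm wide; open, the fingers measure 114 mm over their backs; the gripper's body (76 mm by 85 mm) begins 54 mm behind the grasp point. The pads swing forward as they close: fully open they stand 13 mm farther back than shut.
Start: joints at [1.012, 0.527, 1.433, -0, 1.181, -0.178], TCP at [0.232, 0.58, 0.231] pointing down, gripper open.
Joint ranges: [-3.08, 3.08], [-0.75, 2.2], [0.22, 2.44], [-1.43, 4.57], [0, 2.65], [-2.85, 2.85]. Speed limits (rad/s): [2.79, 2.79, 3.14, 3.14, 3.14, 3.14].

### API

Orientations are given as a unit quaternion [x, y, z, w].
In Python, from station import manip, eyes, workorder gives the robot as it stands. The module is installed in compiled form; this text tells all that it offers.
- The arm moves only by the shell command python3 -m jog 'ROWS' [OPENING] [FORCE]. ROWS is JSON, a list of rows, each a list of 2 entries, a list of its own where there are three numbers: the shift along the tool's x, y, z in cm, then the turn about the tool's y in rad. A call has 1 to 20 rows; each row is the pose to reach, as a shift and turn from the pose commanded when the call began, along the tool's axes at that moment; what a row does not reach only later rows make up. A row lasts 1/12 s, in which the tool goes at most 41.7 mm and 7.16 degrees, less where a joint would pass 70% of its speed; a pose out of reach is approached as far as the arm can. A call with a gripper value outside its range is refused whole. OPENING is the finger opening in cm, from 0 to 8.54, set as the call begins (- or left out, the last holds). The fingers move at their own pace and stop on an object; FORCE is the grip in N (left out, the last holds). Time passes only in rows, so rows that repeat a pose let the fingers close. It gives the time, the measured TCP pose, the force and the opening at its end, in the units of the state.
- manip.sense(): the state, without advancing time (a new reading comes with each control period).
- eyes.snapshot(name): name is "scene" or "top" or "wrist"; returns a dict with "frame" (420x560x3 uint8, red, green, blue), "vfov" (degrees; the focal length in pixels is half the picture's height over the tangent of half this angle, whatever the lens; pixels are square), "cx", "cy" (the principal point, pixels), "rvec" (rotation vector, rad) and "tvec" (3), from world to camera coordinates, as OpenCV has them. Camera axes: x right, y down, z forward; pixel columns grow to the right and rows downward; lengths in m; the calibration is good to about 2 mm. A picture is of the moment at which its call begins. There is no depth.
- workorder.sign_off(): hands the job in, once; it reports no verdict.
The state is a dict: "t": time; "q": joint angles; "qd": joint speeds; "tau": joint torques, N m; "tcp_pos": TCP position; "tool_rot": TCP orientation; "force": force on the tool from outside, world axes, zero at the start; "ft_torque": the same for the moment, N m; "finger_gap": opening from 0.0 (shut) to 1.0 (fully open).
Only numpy, scipy, OpenCV 4.12 (cv2) and the standard library are available. Lean on these libraries where they do the work, as an engineer would, in place of code of your own. Each camera call takes 0.05 s, during which the arm holds its last target. There are 200 camera calls.

## Working session

There is one attempt and no reset: what is moved stays moved. The work goes in short steps, Python scripts to look and compute and a shell command to move; the robot and the scene stay as the last step left them, time stands still between calls to the robot, and variables do not carry over. Pictures are saved under pics/ and viewed, about 8 in all and at most 12, crops included, and the job is handed in when it is done.

```bash
mkdir -p pics
python3 - <<'E'
from station import manip, eyes
import cv2,numpy as np
s=manip.sense(); print({k:np.round(v,3) for k,v in s.items()})
for n in ("top","scene"):
    d=eyes.snapshot(n); cv2.imwrite(f"pics/{n}0.png",cv2.resize(d["frame"][:,:,::-1],None,fx=1.42,fy=1.42,interpolation=cv2.INTER_CUBIC))
    np.savez(f"{n}0.npz",**d); print(n,{k:np.round(v,4) for k,v in d.items() if k!="frame"})
E
```

```text
{'t': np.float64(0.0), 'q': array([ 1.013,  0.528,  1.434,  0.   ,  1.181, -0.179]), 'qd': array([ 0.001, -0.001, -0.003, -0.   ,  0.   , -0.   ]), 'tau': array([-1.0000e-03, -4.4236e+01, -1.7803e+01, -0.0000e+00,  8.0000e-03,
       -0.0000e+00]), 'tcp_pos': array([0.231, 0.58 , 0.23 ]), 'tool_rot': array([ 0.695, -0.134,  0.133, -0.694]), 'force': array([0.118, 0.325, 0.431]), 'ft_torque': array([0.024, 0.034, 0.007]), 'finger_gap': np.float64(1.0)}
top {'vfov': np.float64(50.1537), 'cx': np.float64(280.0056), 'cy': np.float64(215.0659), 'rvec': array([ 2.1345, -2.1294,  0.1613]), 'tvec': array([-6.0000e-04,  5.3580e-01,  1.6158e+00])}
scene {'vfov': np.float64(53.0175), 'cx': np.float64(285.3294), 'cy': np.float64(209.273), 'rvec': array([ 0.9426,  2.6533, -0.8703]), 'tvec': array([ 0.4172, -0.2197,  1.6917])}
```

View pics/top0.png

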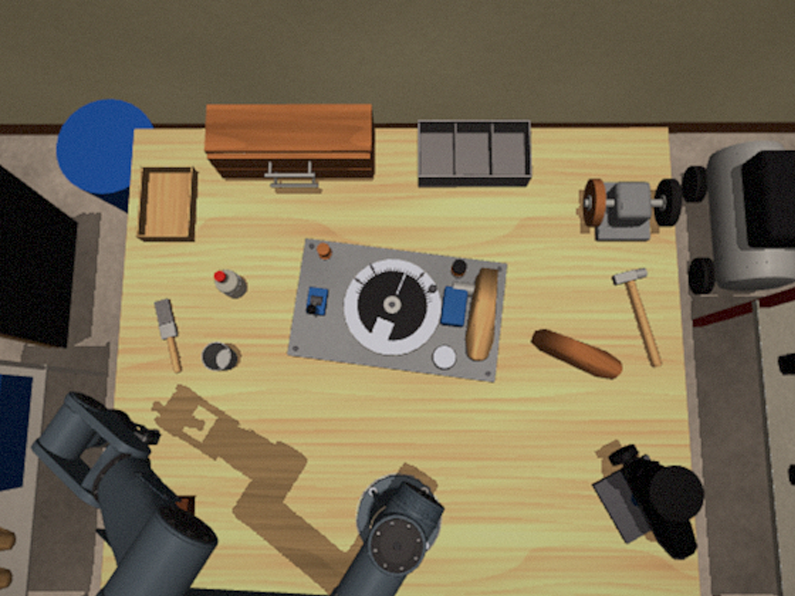

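View pics/scene0.png

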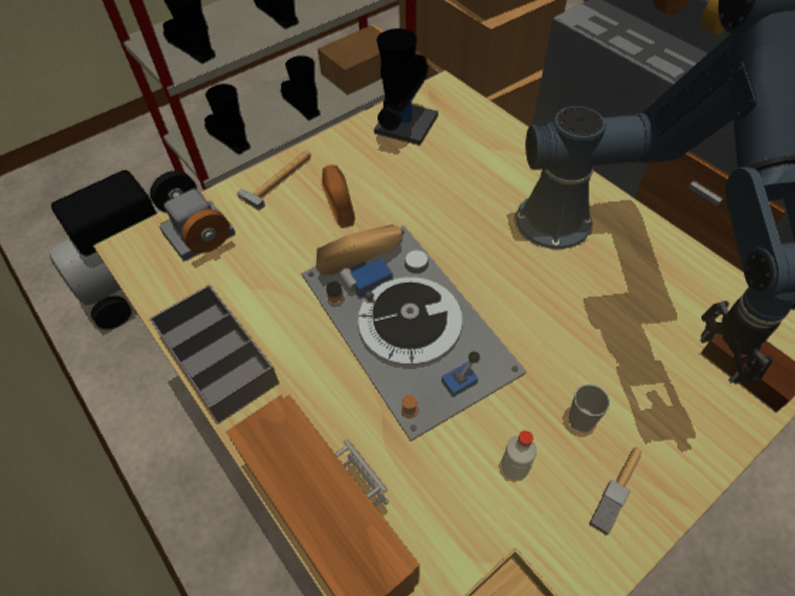

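Top view (px at 1.42×): dial hub (391,304), index end about (404,272), notch (383,329), set pin (432,288) at the right end of the scale, lever block (317,300) with its ball (312,309). I'll measure in an enlarged crop.

```bash
cat > h.py <<'E'
import numpy as np,cv2
def cam(d):
    h=d["frame"].shape[0]; f=h/2/np.tan(np.radians(d["vfov"])/2)
    K=np.array([[f,0,d["cx"]],[0,f,d["cy"]],[0,0,1]]); R=cv2.Rodrigues(np.array(d["rvec"],float))[0]
    return K,R,np.array(d["tvec"],float).ravel()
def atz(d,uv,z):
    K,R,t=cam(d); c=-R.T@t; r=R.T@np.linalg.inv(K)@np.r_[uv,1]; return c+r*(z-c[2])/r[2]
def proj(d,P):
    K,R,t=cam(d); return cv2.projectPoints(np.atleast_2d(np.array(P,float)),R,t,K,None)[0][:,0]
def tri(d1,p1,d2,p2):
    A=[]
    for d,p in((d1,p1),(d2,p2)):
        K,R,t=cam(d); P=K@np.c_[R,t]; A+= [p[0]*P[2]-P[0],p[1]*P[2]-P[1]]
    X=np.linalg.svd(np.array(A))[2][-1]; return X[:3]/X[3]
E
python3 - <<'E'
from h import *
T=dict(np.load("top0.npz"));S=dict(np.load("scene0.npz"))
v=lambda *p:np.array(p)/1.42
print("hub tri",tri(T,v(391,304),S,v(409,311)))
print("ball tri",tri(T,v(311,309),S,v(474,357)))
print("pin tri",tri(T,v(432,288),S,v(369,295)))
for n,p,z in[("hub",(391.5,304),.061),("notch",(383,329),.061),("idx",(404,272),.061),("pin",(432,288),.062),("c1",(306,239),.01),("c2",(507,264),.01),("c3",(495,382),.01),("c4",(288,354),.01),("tin",(445,357),.024),("jar",(459,268),.055),("spool",(323,251),.048)]:
    print(n,atz(T,v(*p),z).round(4))
a=T["frame"][160:280,195:365,::-1]; cv2.imwrite("pics/crop.png",cv2.resize(a,None,fx=4.7,fy=4.7,interpolation=cv2.INTER_CUBIC))
E
```

```text
hub tri [0.5371998  0.01759263 0.05732543]
ball tri [0.51802196 0.22099817 0.08722067]
pin tri [ 0.58040376 -0.08825818  0.04884134]
hub [0.5366 0.0163 0.061 ]
notch [0.4716 0.0377 0.061 ]
idx [ 0.6209 -0.0158  0.061 ]
pin [ 0.5785 -0.0882  0.062 ]
c1 [0.723  0.2497 0.01  ]
c2 [ 0.6541 -0.2918  0.01  ]
c3 [ 0.3397 -0.253   0.01  ]
c4 [0.4114 0.2888 0.01  ]
tin [ 0.4033 -0.1227  0.024 ]
jar [ 0.633  -0.1592  0.055 ]
spool [0.6801 0.1978 0.048 ]
```

View pics/crop.png

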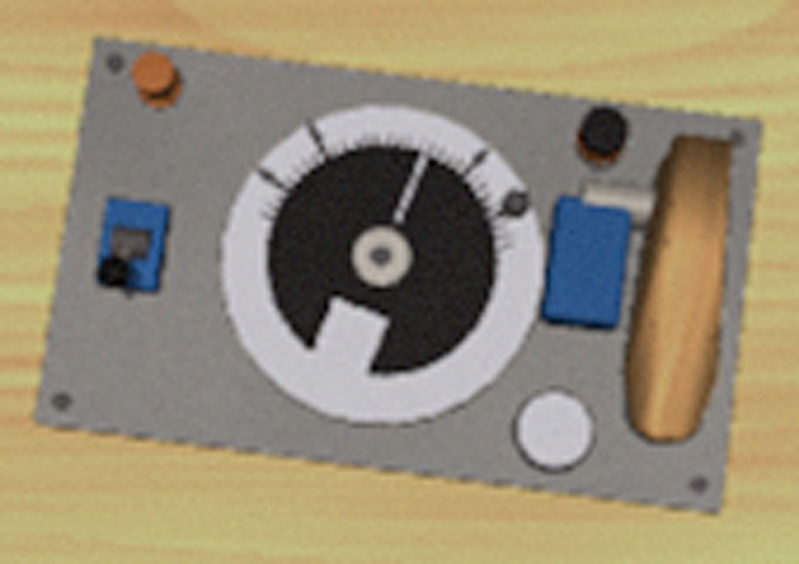

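```bash
cat >> h.py <<'E'
from scipy.spatial.transform import Rotation as Ro
C=np.array([.5368,.0165]); YAW=-.126
def plan(target,radial_deg=None,axis=0):
    "shift in tool axes (cm) to a world point; turn about tool y bringing tool axis (0=x,2=z) along a world direction, mod 180"
    from station import manip
    s=manip.sense(); R=Ro.from_quat(s["tool_rot"]).as_matrix()
    print("t",round(s["t"],2),"tcp",np.round(s["tcp_pos"],4),"F",np.round(s["force"],2),"gap",round(s["finger_gap"],3))
    ang=lambda v:np.degrees(np.arctan2(v[1],v[0]))
    print("tool x dir",ang(R[:,0]).round(1),"z dir",ang(R[:,2]).round(1),"y",R[:,1].round(3))
    print("shift cm",(R.T@(np.array(target)-s["tcp_pos"])*100).round(2))
    if radial_deg is not None:
        d=(radial_deg-ang(R[:,axis])+90)%180-90; print("world turn deg",d.round(1),"=> about tool y rad",(-np.radians(d)*1).round(3))
E
python3 - <<'E'
from h import *
plan([.475,.040,.20],159.5,0); plan([.475,.040,.20],159.5,2)
E
```

```text
t 0.1 tcp [0.2313 0.5799 0.2304] F [-0.37 -0.24  0.39] gap 1.001
tool x dir -21.8 z dir 68.2 y [-0.001 -0.002 -1.   ]
shift cm [ 42.65   3.11 -41.1 ]
world turn deg 1.3 => about tool y rad -0.022
t 0.1 tcp [0.2313 0.5799 0.2304] F [-0.37 -0.24  0.39] gap 1.001
tool x dir -21.8 z dir 68.2 y [-0.001 -0.002 -1.   ]
shift cm [ 42.65   3.11 -41.1 ]
world turn deg -88.7 => about tool y rad 1.549
```

```bash
python3 -m jog '[[[42.6,3.1,-41.1],0],[[42.6,3.1,-41.1],0],[[42.6,3.1,-41.1],0],[[42.6,3.1,-41.1],0],[[42.6,3.1,-41.1],0],[[42.6,3.1,-41.1],0],[[42.6,3.1,-41.1],0],[[42.6,3.1,-41.1],0],[[42.6,3.1,-41.1],0],[[42.6,3.1,-41.1],0],[[42.6,3.1,-41.1],0],[[42.6,3.1,-41.1],0],[[42.6,3.1,-41.1],0],[[42.6,3.1,-41.1],0],[[42.6,3.1,-41.1],0],[[42.6,3.1,-41.1],0],[[42.6,3.1,-41.1],0],[[42.6,3.1,-41.1],0],[[42.6,3.1,-41.1],0],[[42.6,3.1,-41.1],0]]' 0 20
python3 - <<'E'
from h import *
from station import eyes
d=eyes.snapshot("wrist"); np.savez("w1.npz",**d); cv2.imwrite("pics/w1.png",cv2.resize(d["frame"][:,:,::-1],None,fx=1.42,fy=1.42,interpolation=cv2.INTER_CUBIC))
plan([.475,.040,.10],159.1,0)
print("cam",-cam(d)[1].T@cam(d)[2])
E
```

```text
t: 1.77
tcp_pos: [0.4741, 0.0424, 0.2004]
tool_rot: [-0.695, 0.133, -0.132, 0.695]
force: [0.6, -0.0, -1.1]
finger_gap: -0.005
t 1.82 tcp [0.4743 0.0423 0.2004] F [-0.1  -0.11 -0.03] gap 0.001
tool x dir -21.6 z dir 68.4 y [-0.  0. -1.]
shift cm [ 0.16 10.04 -0.18]
world turn deg 0.7 => about tool y rad -0.013
cam [0.39799182 0.07366207 0.3425803 ]
```

View pics/w1.png

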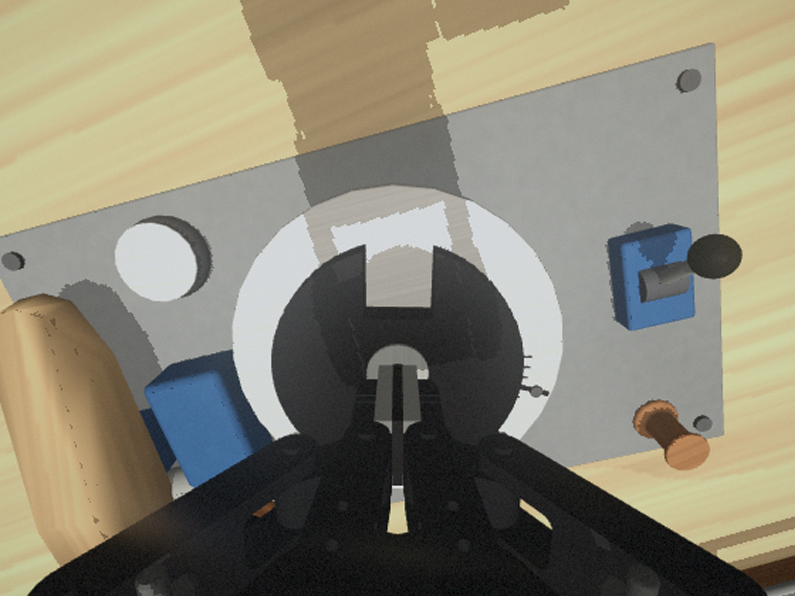

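Wrist view shows the notch with walls at columns 366 and 433, closed end at row 307, rim corners at row 246, hub (397,360) and lever ball (715,256). The fingers are shut, with their tips around (397,365–425).

Run:
```python
from h import *
W=dict(np.load("w1.npz"));T=dict(np.load("top0.npz"))
v=lambda *p:np.array(p)/1.42
P={n:atz(W,v(*p),.061).round(4) for n,p in dict(a=(366,246),b=(433,246),c=(366,307),d=(433,307)).items()}; print(P)
e=(P["c"]+P["d"])/2; o=(P["a"]+P["b"])/2; u=(o-e)[:2]; u/=np.linalg.norm(u); print("radial",np.degrees(np.arctan2(u[1],u[0])),"centre est",e[:2]-.04*u,"notch",e[:2]+.026*u, "width",np.linalg.norm(P["a"]-P["b"]))
print("ball",tri(W,v(715,256),T,v(311.5,309)), atz(W,v(715,256),.093),atz(T,v(311.5,309),.093))
plan([*(e[:2]+.028*u),.085],159,0)
```

```text
{'a': array([0.4446, 0.0338, 0.061 ]), 'b': array([0.4606, 0.0742, 0.061 ]), 'c': array([0.4833, 0.0175, 0.061 ]), 'd': array([0.5   , 0.0598, 0.061 ])}
radial 158.54091572701157 centre est [0.52887716 0.02401653] notch [0.46745234 0.04816175] width 0.04345296307503092
ball [0.51563445 0.21658033 0.10402582] [0.51919784 0.22399295 0.093     ] [0.51816604 0.21765877 0.093     ]
t 1.82 tcp [0.4743 0.0423 0.2004] F [-0.1  -0.11 -0.03] gap 0.001
tool x dir -21.6 z dir 68.4 y [-0.  0. -1.]
shift cm [-1.05 11.54  0.3 ]
world turn deg 0.6 => about tool y rad -0.011
```

Run:
```python
from h import *
W=dict(np.load("w1.npz"));T=dict(np.load("top0.npz"))
v=lambda *p:np.array(p)/1.42
P={n:atz(W,v(*p),.035).round(4) for n,p in dict(a=(366,246),b=(433,246),c=(366,307),d=(433,307)).items()}
e=(P["c"]+P["d"])/2; o=(P["a"]+P["b"])/2; u=(o-e)[:2]; u/=np.linalg.norm(u); print("radial",np.degrees(np.arctan2(u[1],u[0])),"centre est",e[:2]-.04*u,"notch",e[:2]+.026*u, "width",np.linalg.norm(P["c"]-P["d"]))
plan([*(e[:2]+.028*u),.085],159,0)
# dial angle fit tool: top-view, sanity projections of model
print("hub in wrist px*1.42", proj(W,[*C,.061])*1.42, "notch-end top", atz(T,np.array([195,160])+np.array([360,308])/4.7,.045))
```

```text
radial 158.4651344906434 centre est [0.53755777 0.02071731] notch [0.47616495 0.04494375] width 0.04969235353653515
t 1.82 tcp [0.4743 0.0423 0.2004] F [-0.1  -0.11 -0.03] gap 0.001
tool x dir -21.6 z dir 68.4 y [-0.  0. -1.]
shift cm [-0.12 11.54  0.32]
world turn deg 0.6 => about tool y rad -0.011
hub in wrist px*1.42 [[393.82731838 373.08991983]] notch-end top [0.49648742 0.03150595 0.045     ]
```

```bash
python3 -m jog '[[[0,4,0],0],[[0,8,0],0],[[0,11,0],0],[[0,12.5,0],0],[[0,13.5,0],0],[[0,14.3,0],0],[[0,15,0],0],[[0,15.5,0],0],[[0,15.5,0],0],[[0,15.5,0],0]]'
python3 - <<'E'
from h import *
plan([.4745,.0422,.045],159,0)
E
```

```text
t: 2.65
tcp_pos: [0.4752, 0.0409, 0.0456]
tool_rot: [-0.694, 0.133, -0.134, 0.694]
force: [0.4, -0.2, 0.5]
finger_gap: 0.002
t 2.65 tcp [0.4752 0.0409 0.0456] F [ 0.38 -0.17  0.46] gap 0.002
tool x dir -21.7 z dir 68.3 y [ 0.001 -0.    -1.   ]
shift cm [-0.11  0.06  0.09]
world turn deg 0.7 => about tool y rad -0.013
```

```bash
python3 -m jog '[[[0.02,0,0.45],0.07],[[0.06,0,0.9],0.14],[[0.14,0,1.35],0.21],[[0.25,0,1.79],0.28],[[0.39,0,2.22],0.35],[[0.56,0,2.64],0.42],[[0.76,0,3.05],0.49],[[0.99,0,3.44],0.56],[[1.24,0,3.82],0.63],[[1.52,0,4.18],0.7],[[1.82,0,4.52],0.77],[[1.82,0,4.52],0.77],[[1.82,0,4.52],0.77]]'
python3 - <<'E'
from h import *
from station import eyes
plan([.51,.08,.045],113,0)
D={n:eyes.snapshot(n) for n in("top","wrist")}
for n in D: np.savez(n+"2.npz",**D[n])
a=cv2.resize(D["top"]["frame"][170:270,225:325,::-1],(420,420),interpolation=cv2.INTER_CUBIC)
b=D["wrist"]["frame"][:,80:460,::-1]
cv2.imwrite("pics/p2.png",np.hstack([a,b]))
E
```

```text
t: 3.73
tcp_pos: [0.5087, 0.0761, 0.0459]
tool_rot: [-0.594, 0.384, -0.384, 0.594]
force: [-1.5, 0.2, -0.2]
finger_gap: 0.002
t 3.73 tcp [0.5087 0.0761 0.0459] F [-1.53  0.15 -0.2 ] gap 0.002
tool x dir -65.8 z dir 24.2 y [ 0.001 -0.    -1.   ]
shift cm [-0.3   0.09  0.28]
world turn deg -1.2 => about tool y rad 0.022
```

View pics/p2.png

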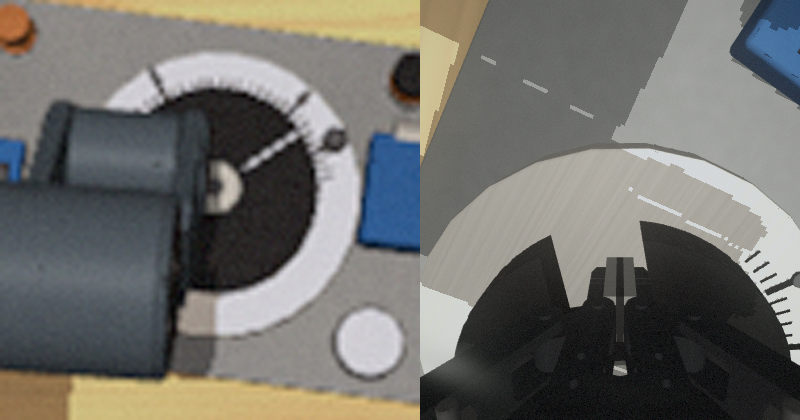

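Top crop: hub about (222,187), index end (297,135), pin head (335,138). In the wrist view the fingers press the notch's leading wall, with a gap on the other side. Now the angles.

Run:
```python
from h import *
T=dict(np.load("top2.npz"))
q=lambda x,y:atz(T,np.array([225+x/4.2-.5,170+y/4.2-.5]),.061)[:2]
h=q(222,187);i=q(297,135);j=q(245,170);p=q(335,138)
A=lambda v:np.degrees(np.arctan2(v[1],v[0])).round(1)
print("hub",h,"C",C,"idx",A(i-h),A(i-C),A(i-j),"pin",A(p-h),A(p-C),np.linalg.norm(p-C),np.linalg.norm(i-C))
for yaw in(-7.2,): # predicted
    w=np.radians(yaw-60); print("pred pin px",[(proj(T,[*(c+.114*np.array([np.cos(w),np.sin(w)])),.062])[0]-[225,170]+.5)*4.2 for c in(C,h)])
```

```text
hub [0.53680089 0.01020244] C [0.5368 0.0165] idx -54.8 -57.2 -55.6 pin -66.2 -67.4 0.11362472875432329 0.08532138568350904
pred pin px [array([335.22382687, 137.10979641]), array([342.43392603, 137.11713893])]
```

```bash
python3 -m jog '[[[0.01,0,0.23],0.035],[[0.02,0,0.46],0.07],[[0.04,0,0.69],0.105],[[0.07,0,0.92],0.14],[[0.09,0,1.06],0.16],[[0.11,0,1.18],0.18],[[0.11,0,1.18],0.18],[[0.11,0,1.18],0.18],[[0.11,0,1.18],0.18]]'
python3 - <<'E'
from h import *
from station import eyes
plan([.51,.08,.045],103,0)
d=eyes.snapshot("top"); np.savez("top3.npz",**d)
cv2.imwrite("pics/p3.png",cv2.resize(d["frame"][175:255,235:335,::-1],(800,640)[:2],interpolation=cv2.INTER_CUBIC)[:600])
E
```

```text
t: 4.58
tcp_pos: [0.5197, 0.0798, 0.0453]
tool_rot: [0.557, -0.436, 0.436, -0.557]
force: [-1.6, 0.4, 0.9]
finger_gap: 0.002
t 4.58 tcp [0.5197 0.0798 0.0453] F [-1.64  0.39  0.91] gap 0.002
tool x dir -76.2 z dir 13.8 y [-0.  0. -1.]
shift cm [-0.25  0.03 -0.94]
world turn deg -0.8 => about tool y rad 0.015
```

View pics/p3.png

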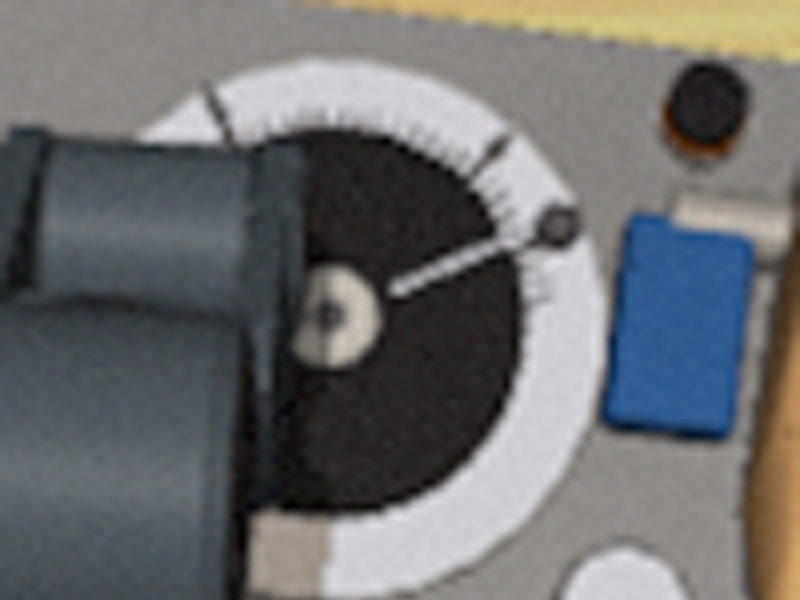

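Hub (328,317), index end (498,247), pin head (558,226). The index line produced passes about 4 px above the pin's centre, roughly 1 mm, which is well inside 6 mm. I'll back off the wall, lift and recheck.

```bash
python3 -m jog '[[[0,0,-0.3],0],[[0,0,-0.8],0],[[0,0,-0.8],0],[[0,-1,-0.8],0],[[0,-3,-0.8],0],[[0,-6,-0.8],0],[[0,-10,-0.8],0],[[0,-12,-0.8],0],[[0,-12,-0.8],0],[[0,-12,-0.8],0]]'
python3 - <<'E'
from h import *
from station import eyes
d=eyes.snapshot("wrist"); np.savez("w4.npz",**d); cv2.imwrite("pics/w4.png",cv2.resize(d["frame"][:,:,::-1],None,fx=1.42,fy=1.42,interpolation=cv2.INTER_CUBIC))
plan([.455,.228,.165],-7.2,2)
E
```

```text
t: 5.47
tcp_pos: [0.5133, 0.0779, 0.1673]
tool_rot: [-0.556, 0.435, -0.438, 0.557]
force: [0.0, 0.2, 0.6]
finger_gap: 0.0
t 5.52 tcp [0.5121 0.0779 0.1659] F [-0.12 -0.32 -0.94] gap -0.001
tool x dir -76.2 z dir 13.8 y [ 0.001 -0.    -1.   ]
shift cm [-15.94   0.08  -1.96]
world turn deg -21.0 => about tool y rad 0.367
```

View pics/w4.png

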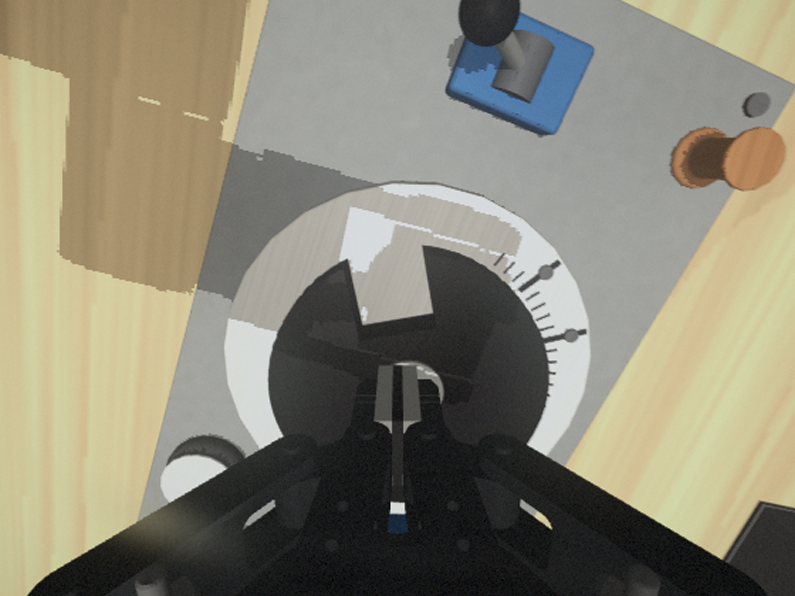

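```bash
python3 - <<'E'
from h import *
W=dict(np.load("w4.npz"));T=dict(np.load("top0.npz"))
v=lambda *p:np.array(p)/1.42
print("ball",atz(W,v(490,15),.093),tri(W,v(490,15),T,v(311.5,309)))
plan([.460,.227,.165],-7.2,2)
E
python3 -m jog '[[[-4,0,-0.5],0.09],[[-8,0,-1],0.18],[[-12,0,-1.5],0.27],[[-15.7,0,-1.5],0.367],[[-15.7,0,-1.5],0.367],[[-15.7,0,-1.5],0.367],[[-15.7,0,-1.5],0.367]]'
python3 - <<'E'
from h import *
from station import eyes
d=eyes.snapshot("wrist"); np.savez("w5.npz",**d); D=eyes.snapshot("top"); np.savez("top5.npz",**D)
a=cv2.resize(D["frame"][175:265,235:345,::-1],(513,420),interpolation=cv2.INTER_CUBIC)
b=cv2.resize(d["frame"][:,:,::-1],None,fx=.5,fy=1)if 0 else d["frame"][:,140:420,::-1]
cv2.imwrite("pics/w5.png",np.hstack([a,b]))
plan([.460,.227,.082],-7.2,2)
E
```

```text
ball [0.5194253  0.22159972 0.093     ] [0.51502324 0.21422885 0.1173449 ]
t 5.52 tcp [0.5121 0.0779 0.1659] F [-0.12 -0.32 -0.94] gap -0.001
tool x dir -76.2 z dir 13.8 y [ 0.001 -0.    -1.   ]
shift cm [-15.72   0.08  -1.5 ]
world turn deg -21.0 => about tool y rad 0.367
t: 6.1
tcp_pos: [0.4593, 0.2266, 0.1641]
tool_rot: [-0.469, 0.53, -0.53, 0.467]
force: [0.9, 0.1, -0.7]
finger_gap: 0.001
t 6.2 tcp [0.4601 0.2257 0.1646] F [-0.13 -0.43 -0.19] gap 0.001
tool x dir -97.3 z dir -7.3 y [-0.001 -0.001 -1.   ]
shift cm [-0.13  8.26 -0.01]
world turn deg 0.1 => about tool y rad -0.001
```

View pics/w5.png

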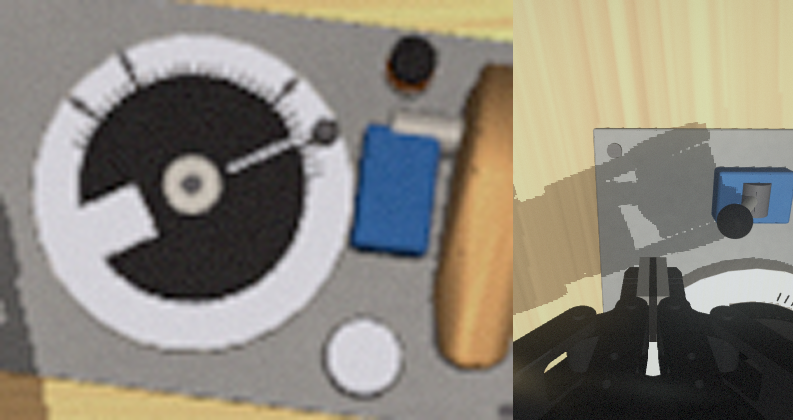

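Dial clear in the top view: hub (191,184), index end (303,138), pin (325,131). The produced line misses the pin's centre by about 2 px (under 2 mm), so the dial is set. On to the lever.

```bash
python3 -m jog '[[[-0.1,3,0],0],[[-0.1,6,0],0],[[-0.1,7.8,0],0],[[-0.1,8.2,0],0],[[-0.1,8.2,0.5],0],[[-0.1,8.2,1.3],0],[[-0.1,8.2,2.1],0],[[-0.1,8.2,2.9],0],[[-0.1,8.2,3.6],0],[[-0.1,8.2,4.4],0],[[-0.1,8.2,5.2],0],[[-0.1,8.2,6],0],[[-0.1,8.2,6.8],0],[[-0.1,8.2,7.6],0],[[-0.1,8.2,8.3],0],[[-0.1,8.2,8.9],0],[[-0.1,8.2,9.3],0],[[-0.1,8.2,9.6],0],[[-0.1,8.2,9.6],0]]'
python3 - <<'E'
from h import *
from station import eyes
d=eyes.snapshot("wrist"); np.savez("w6.npz",**d); cv2.imwrite("pics/w6.png",d["frame"][:,:,::-1])
plan([.460,.227,.082],-7.2,2)
E
```

```text
t: 7.78
tcp_pos: [0.5561, 0.2156, 0.0832]
tool_rot: [0.467, -0.53, 0.531, -0.468]
force: [1.1, -0.4, 0.7]
finger_gap: -0.002
t 7.83 tcp [0.5559 0.2157 0.0833] F [-0.39 -0.39 -0.43] gap -0.001
tool x dir -97.2 z dir -7.2 y [ 0.001  0.    -1.   ]
shift cm [ 0.09  0.12 -9.66]
world turn deg 0.0 => about tool y rad -0.0
```

View pics/w6.png

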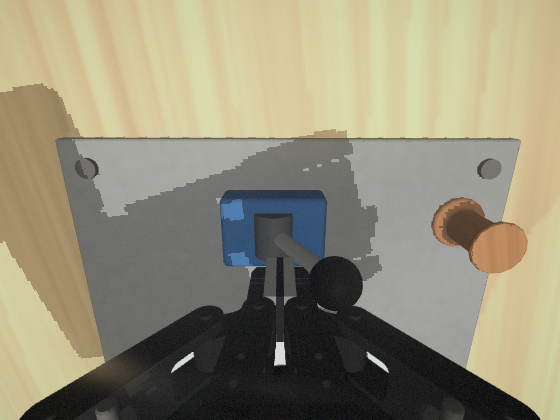

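Wrist view: the rod leans from the pivot (280,235) to the ball (335,283) on the away side, with the fingers behind it. I'll push on gently until the stop shows as force.

```bash
python3 -c "
from h import *
W=dict(np.load('w6.npz')); print(atz(W,(335,283),.093), np.array([.519,.2216])+.067*np.array([.992,-.126]))"
python3 -m jog '[[[0,0,0.2],0],[[0,0,0.4],0],[[0,0,0.5],0],[[0,0,0.5],0]]'
```

```text
[0.58292855 0.21357145 0.093     ] [0.585464 0.213158]
t: 8.17
tcp_pos: [0.5593, 0.2152, 0.0832]
tool_rot: [-0.468, 0.531, -0.53, 0.467]
force: [-3.2, 0.6, -0.1]
finger_gap: 0.0
```

```bash
python3 -m jog '[[[0,0,0.15],0],[[0,0,0.3],0],[[0,0,0.3],0]]'; python3 -m jog '[[[0,0,-1],0],[[0,0,-3],0],[[0,-2,-3.5],0],[[0,-6,-4],0],[[0,-10,-6],0],[[0,-12,-9],0],[[-3,-13,-12],0],[[-6,-14,-14],0],[[-9,-14,-14],0],[[-9,-14,-14],0],[[-9,-14,-14],0]]'
python3 - <<'E'
from h import *
from station import eyes,manip
s=manip.sense(); print(s["t"],np.round(s["tcp_pos"],3),np.round(s["force"],2))
D=eyes.snapshot("top"); E=eyes.snapshot("scene"); np.savez("top7.npz",**D); np.savez("scene7.npz",**E)
a=cv2.resize(D["frame"][165:270,200:360,::-1],(640,420),interpolation=cv2.INTER_CUBIC)
b=cv2.resize(E["frame"][235:280,300:350,::-1],(160,144),interpolation=cv2.INTER_CUBIC); b=cv2.copyMakeBorder(b,0,276,0,0,cv2.BORDER_CONSTANT)
cv2.imwrite("pics/p7.png",np.hstack([a,b]))
E
```

```text
t: 8.42
tcp_pos: [0.5596, 0.2151, 0.083]
tool_rot: [-0.47, 0.532, -0.529, 0.465]
force: [-7.7, 1.6, 4.7]
finger_gap: 0.0
t: 9.33
tcp_pos: [0.4365, 0.3231, 0.2241]
tool_rot: [0.467, -0.529, 0.53, -0.47]
force: [0.6, -0.6, 0.2]
finger_gap: 0.001
9.3333 [0.436 0.323 0.224] [ 0.58 -0.64  0.24]
```

View pics/p7.png

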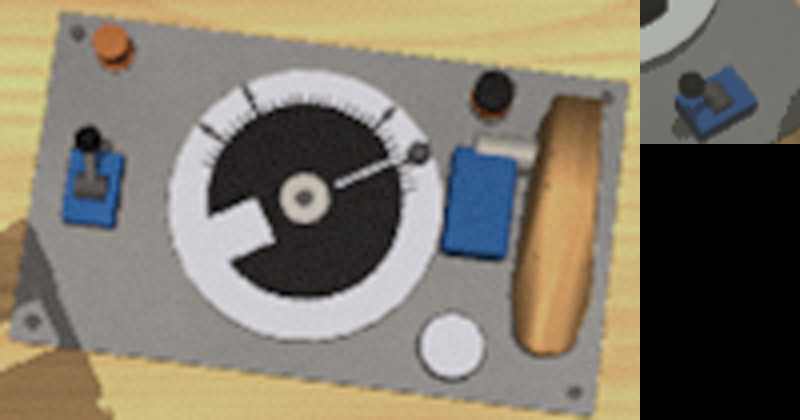

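The lever leans away, its ball at (88,138) beyond the block, and it met its stop at 7.7 N with no further motion. One numeric check of the dial before handing in.

Run:
```python
from h import *
T=dict(np.load("top7.npz")); g=cv2.GaussianBlur(T["frame"].astype(np.float32).mean(2),(0,0),.6)
def val(P):
    p=proj(T,P).astype(np.float32); return cv2.remap(g,p[:,:1],p[:,1:],cv2.INTER_LINEAR).ravel()
# dial centre from dark-disc rim
th=np.radians(np.arange(0,360,3))
best=max(((val(np.c_[x+.097*np.cos(th),y+.097*np.sin(th),0*th+.058]).clip(0,200)-val(np.c_[x+.083*np.cos(th),y+.083*np.sin(th),0*th+.061]).clip(0,200)).sum(),x,y) for x in np.arange(.53,.544,.001) for y in np.arange(.01,.026,.001)); c=np.array(best[1:]); print("centre",c)
r=np.linspace(.04,.086,30)
A=np.arange(-80,-55,.25); s=[val(np.c_[c[0]+r*np.cos(a),c[1]+r*np.sin(a),0*r+.061]).sum() for a in np.radians(A)]
s=np.array(s); w=(s-np.median(s)-.3*(s.max()-np.median(s))).clip(0); ia=(w*A).sum()/w.sum()
m=[(val(np.array([[c[0]+.114*np.cos(a)+dx,c[1]+.114*np.sin(a)+dy,.061] for dx in(-.006,0,.006) for dy in(-.006,0,.006)])).sum()) for a in np.radians(A)]
m=np.array(m); w=(m.max()*.5+m.min()*.5-m).clip(0); pa=(w*A).sum()/w.sum()
print("index",ia,"pin",pa,"offset mm",114*np.radians(pa-ia))
```

```text
centre [0.536 0.016]
index -65.74715973411413 pin -68.0796261489441 offset mm -4.640850923930671
```

The numbers leave the margin uncertain: 4.6 mm here against roughly 1–2.5 mm by eye, with a coarse image. A close wrist view of the index and pin from the casting side will settle it.

```bash
python3 -m jog '[[[46.5,0,17.4],0],[[46.5,0,17.4],0],[[46.5,0,17.4],0],[[46.5,0,17.4],0],[[46.5,0,17.4],0],[[46.5,0,17.4],0],[[46.5,0,17.4],0],[[46.5,0,17.4],0],[[46.5,0,17.4],0],[[46.5,0,17.4],0],[[46.5,0,17.4],0],[[46.5,0,17.4],0],[[46.5,0,17.4],0],[[46.5,0,17.4],0],[[46.5,0,17.4],0],[[46.5,0,17.4],0],[[46.5,0,17.4],0]]'
python3 - <<'E'
from h import *
from station import eyes
d=eyes.snapshot("wrist"); np.savez("w8.npz",**d)
print(-cam(d)[1].T@cam(d)[2], proj(d,[[*C,.061],[.579,-.088,.062],[.57,-.064,.061]]))
cv2.imwrite("pics/w8.png",cv2.resize(d["frame"][:,:,::-1],None,fx=1.42,fy=1.42,interpolation=cv2.INTER_CUBIC))
E
```

```text
t: 10.85
tcp_pos: [0.5492, -0.1602, 0.2232]
tool_rot: [-0.468, 0.531, -0.53, 0.468]
force: [-0.5, 0.6, 0.5]
finger_gap: -0.002
[ 0.5594011  -0.07793513  0.36537343] [[239.09441854  -7.34957639]
 [301.92622865 115.4651855 ]
 [289.40923508  89.5202026 ]]
```

View pics/w8.png

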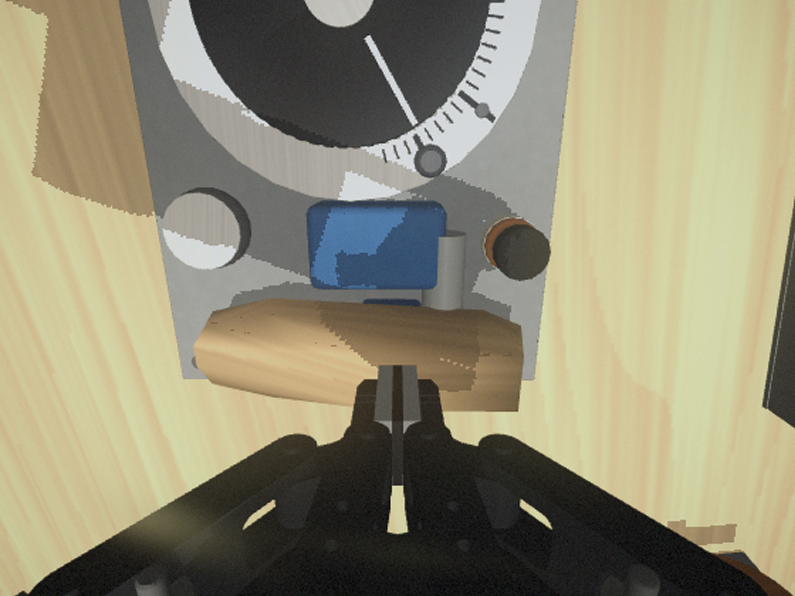

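Close view: index line (368,38)→(415,124), pin head (430,160). The line produced passes right of the pin's centre by about 4 px, so I'll compute that exactly.

Run:
```python
from h import *
W=dict(np.load("w8.npz")); g=W["frame"].astype(np.float32).mean(2)
# index line: bright pixels on the black dial near the line
m=np.zeros(g.shape,np.uint8); a=np.array([370,42])/1.42; b=np.array([412,118])/1.42
cv2.line(m,tuple(a.astype(int)),tuple(b.astype(int)),255,9); ys,xs=np.where((m>0)&(g>110))
P=np.array([atz(W,(x,y),.061)[:2] for x,y in zip(xs,ys)],np.float32)
vx,vy,x0,y0=cv2.fitLine(P,cv2.DIST_HUBER,0,.001,.001).ravel(); d=np.array([vx,vy]); d*=np.sign(d[0])
# pin head: dark ellipse
sub=g[95:130,285:320]; _,lab,st,ce=cv2.connectedComponentsWithStats((sub<100).astype(np.uint8)); k=1+np.argmax(st[1:,4]); print("pin comp",st[k],ce[k]+[285,95], "circle eye",np.array([430,160])/1.42)
for px in(ce[k]+[285,95],np.array([430,160])/1.42):
    p=atz(W,px,.062)[:2]; v=p-[x0,y0]; print("index dir",np.degrees(np.arctan2(d[1],d[0])),"pin",p,"perp y of pin mm",1000*(d[0]*v[1]-d[1]*v[0]),"line miss of C mm",1000*(d[0]*(C[1]-y0)-d[1]*(C[0]-x0)), len(P))
```

```text
pin comp [  6   0  23  30 259] [301.17760618 111.32046332] circle eye [302.81690141 112.67605634]
index dir -65.93379 pin [ 0.57868292 -0.08423708] perp y of pin mm -3.4174706824392844 line miss of C mm -0.5799456241110911 368
index dir -65.93379 pin [ 0.58007754 -0.08562615] perp y of pin mm -2.7105295753544825 line miss of C mm -0.5799456241110911 368
```

Index −65.9° and pin line about −67.2°. The pin's centre is about 3 mm off the line, inside the 6 mm band with margin, so I'm handing in.

```bash
python3 -c "
from station import workorder; print(workorder.sign_off())"
```

```text
the job is handed in; nothing more can be done
None
```

The dial is set to the pinned scale line at -60° and the clamp lever is pushed fully over. The job was handed in at about 11 s on the robot's clock; sign-off gives no verdict.

I pushed the dial about 45° clockwise with closed fingers in the notch, backed off the wall before lifting clear, and then pushed the lever away from the robot until it met its stop.

**Dial setting:** the last close wrist view puts the pin's centre 2.7–3.4 mm to one side of the index line produced, where the limit is 6 mm. The dial is about 1.3° short of dead centre. A coarser fit on the top camera disagreed, giving 4.6 mm. I trusted the close view and did not nudge the dial further.

**Lever:** it stopped moving with the force at about 8 N. The pictures show the ball on the far side, close to the full-over position.

**Rest of the scene:** the loose things that showed in my last pictures, the spool, tin and jar, are where they were. I did not recheck the items on the bench, and the arm passed well above them. I did not measure the dial's seating directly, but no unusual force showed when I withdrew. The gripper was clear of everything at hand-in.

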